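Load a sample panel into the spring holding jig

ROBOT

A 7-joint arm with a two-finger parallel gripper is mounted at the origin on the work surface. World frame = base frame: x ahead of the robot, y to its left, z up, the work surface at z = 0. Lengths are in m, angles in rad, forces in N, time in s.
With the tool pointing down it reaches from about 0.35 to 0.9 m from the base axis. Payload 7.2 kg.
Tool frame: the origin (TCP) lies midway between the tips of the shut fingers; the grasp point (between the pads) lies 19 mm behind it; z points along the fingers, y is the direction in which the jaws open and shut (so a half turn about z gives the same grasp; the last joint's range is limited). The gripper opens to 88 mm and grips with 3 to 60 N. Pads are 20 mm wide; open, the fingers measure 115 mm over their backs; the gripper's body (75 mm by 178 mm) begins 61 mm behind the grasp point.
Start: joints at [-1.242, 0.411, -0.013, 1.596, 0.006, 1.134, -0.082], TCP at [0.242, 0.576, 0.223] pointing down, gripper open.
Joint ranges: [-2.95, 2.95], [-0.29, 1.99], [-1.47, 1.44], [0.14, 2.54], [-1.03, 4.17], [0.13, 1.85], [-2.86, 2.86]. Speed limits (rad/s): [2.39, 2.39, 3.01, 3.01, 3.14, 3.14, 3.14].

INTERFACE

Orientations are given as a unit quaternion [x, y, z, w].
In Python, from workcell import read_state, get_image, camera_info, hand_in, boxes_of, landmark_of gives the robot as it stands. The module is installed in compiled form; this text tells all that it offers.
- The arm moves only by the tool send_rows, never from a script. Its argument "motion" is a list of rows, each an object with "xyz": the shift along the tool's x, y, z in m, a list of three; "delta_rot": the turn, a rotation vector about the tool's x, y, z in degrees, a list of three. A call has 1 to 10 rows; each row is the pose to reach, as a shift and turn from the pose measured when the call began, along the tool's axes at that moment; what a row does not reach only later rows make up. A row lasts 1/10 s, in which the tool goes at most 50 mm and 8.59 degrees, less where a joint would pass 70% of its speed; a pose out of reach is approached as far as the arm can. A call with a gripper value outside its range is refused whole. "jaw" is the opening, from 0 (shut) to 1 (fully open), set as the call begins (left out, the last holds). The fingers move at their own pace and stop on an object; "force" is the grip in N (left out, the last holds). Time passes only in rows, so rows that repeat a pose let the fingers close. It gives the time, the measured TCP pose, the force and the opening at its end, in the units of the state.
- read_state(): the state, without advancing time (a new reading comes with each control period).
- get_image(name): name is "scene" or "side" or "wrist"; returns the picture (420x560x3 uint8, red, green, blue); there is no depth.
- camera_info(name): a dict with "fx", "fy", "cx", "cy" (pixels), "R" (3x3) and "t" (3): a world point X has camera coordinates R X + t. Camera axes: x right, y down, z forward; pixel columns grow to the right and rows downward; lengths in m; the calibration is good to about 2 mm. A picture is of the moment at which its call begins: read the wrist's pose just before it. camera_info takes no time and is no camera call; for the wrist camera it gives the pose at the moment of the call.
- hand_in(): hands the job in, once; it reports no verdict.
Trained networks look in the newest picture that a camera, given by its name, has taken for a name from the list of things; names that differ only in an ending like _2 or _b are one class to them, and where a whole thing is asked for, a point or a joint stands for the part that bears it (a point fixed in the world has none). Each returns a list of dicts, best first, with "conf" (0 to 1); they miss things now and then, are a little off and sometimes report something else, mostly with a low value. They report only what shows in the picture. A call takes as long as a camera call. They do not tell look-alikes from the thing itself.
- boxes_of(camera, thing): "at" ([column, row] as shares, 0 to 1, of the picture: columns of its width, rows of its height, amid what is visible of it).
- landmark_of(camera, thing): "at" ([column, row] as shares, 0 to 1, of the picture: columns of its width, rows of its height: a listed point, or the origin of a listed thing).
The state is a dict: "t": time; "joints": joint angles; "qd": joint speeds; "tau": joint torques, N m; "position": TCP position; "ee_rot": TCP orientation; "force": force on the tool from outside, world axes, zero at the start; "wrist_torque": the same for the moment, N m; "width": finger opening in m.
Only numpy, scipy, OpenCV 4.12 (cv2) and the standard library are available. Lean on these libraries where they do the work, as an engineer would, in place of code of your own. Each camera call takes 0.05 s, during which the arm holds its last target. There are 200 camera calls.

TASK

Push the square grey sample panel up the ramp of the wooden jig, over the lip, so that it lies flat in the bed behind it, then slide the clamp jaw in against its edge until the jaw's sprung rubber pad pins it square against the side stop with the spring about half compressed (roughly 6 N). Shove gently (under about 25 N on the panel), never run the spring solid, let go of everything and disturb nothing else on the bench.

Things in the scene. Friction and masses are not known exactly. Their poses are not given: they have to be found in the camera images.
- jig: Fixed wooden holding jig, about square to the bench. x points away from the robot, y (push direction) to the robot's left, z up. Origin on the bench (z 0), mid-width of the ramp, under the bed-side face of the lip. In mm: bed top z 6, from y 0 to 108, then a rigid end stop (top z 22). The panel's centre belongs at y 50 to 58. Side stop on the bed's +x side, clamp jaw on its -x side.
- lip (a point): Mid-width of the lip's top, at its bed-side edge (jig x 0, y 0, z 10 mm), axes as the jig's. Lip top flat from y -8 to 0, z 10, then a 4 mm drop to the bed. The ramp before it is 130 wide (x -65 to 65) and rises from the bench at y -65 to z 10 at y -8 (10 degrees). The panel enters freely when its centre crosses the lip at x -9 to 4.
- bed (a point): Middle of the bed's top (jig x 0, y 54, z 6 mm), axes as the jig's. The rigid wooden side stop beyond it (18 wide, y 22 to 102, top z 24, slanting lead-in at the ramp end) has its panel-side face anywhere from jig x 55 to 67, set differently each time and not measured: find it by feel. No force is needed to seat the panel flat: its tail drops once past the lip.
- panel: Loose square sample panel, wood core, plain grey laminate faces, 100 x 100 x 22 thick (mm), 0.13 to 0.25 kg, too wide to grasp; starts flat on the bench before the ramp, within about 0.2 rad of square to the jig. Origin: centre of its underside; z up. Friction about 0.5 to 0.7.
- jaw: Clamp jaw: aluminium carriage sliding along the jig's +x (45 mm travel, starts fully back at jig x -60, y 54), drag about 12 N; stays where left. Origin on the bed under the middle of the pad's face with spring relaxed; axes as the jig's. Black rubber pad, 60 wide, z 8 to 26 above the bench, sprung: gives back 2 N per mm, no preload, solid after 6 mm (12 N). The pad moves separately.
- jaw_grip (a point): Centre of the top of the jaw's upright wooden grip plate: 12 thick along jig x, 40 wide along jig y, rising from z 9 to z 53 mm above the bench. 64 mm behind the jaw's origin (-x). Can be pushed on its back face or pinched from above; 29 mm clear in front of it to the aluminium cheek, nothing behind it.
- sanding_block: Loose cork sanding block 65 x 110 x 32 mm, robot's side of the ramp; bystander, leave alone. Origin at its underside.
- offcut: Loose plywood offcut 35 x 130 x 20 mm, far side of the ramp; bystander, leave alone. Origin at its underside.
- tub: White tub with yellow band and brown lid, 96 mm across, 100 mm tall; bystander, leave alone. Origin at its underside.
- scraper: Steel scraper 100 x 85 mm with a wooden back, lying flat, 14 mm high; bystander, leave alone. Origin at its underside.
- brush: Dark wooden bench brush 180 x 45 x 43 mm; bystander, leave alone. Origin at its underside.
- clamp: Steel bar clamp lying flat, about 290 mm long, 28 mm high; bystander, leave alone. Origin at its underside.
Mind the look-alikes: they are no part of the job. What is meant by the panel is not orange, and is the smaller of those in its own colour.

How it is judged:
On the way, in this order (a step that is already met when the one before it is completed fails the run):
1. the panel is over the lip and lies flat in the bed (z of panel in the frame of jig between 0.004 and 0.0078 m and y of panel in the frame of jig between 0.047 and 0.061 m and angle between panel's own z axis and vertical below 0.025 rad), for 0.2 s.
2. the jaw's sprung pad presses the panel with 3.5 to 10 N (contact force between jaw and panel between 3.5 and 10 N), for 0.3 s.
At the end, for the whole second after the job is handed in: The panel lies flat in the bed behind the lip (underside within 2 mm of the bed, centre at jig y 47 to 61 mm), square to the jig within 2 degrees, still, and the jaw's sprung pad presses it against the side stop with 3.5 to 10 N (spring compressed about 2 to 5 mm of its 6), with the robot clear (all of step 1 and all of step 2 and angle between the x axis of panel and the x axis of jig, either way round below 0.035 rad and linear speed of panel below 0.01 m/s); the robot touches nothing.
It fails at once if the panel is squeezed by the jaw with more than 16 N (spring run solid) (contact force between jaw and panel above 16 N).
It fails at once if the robot shoves the panel with more than 28 N (contact force between any of the arm, the fingers and panel above 28 N).
It fails at once if a bystander is moved by more than 20 mm (distance of any of sanding_block, offcut, tub, scraper, brush, clamp from where it was at the start of the episode above 0.02 m).
It also fails if it takes over 67 s, if anything falls off the work surface, if the arm or the gripper's body presses on something with over 40 N, if the wrist force passes 120 N, or if a joint passes its speed limit or range.

## Working session

There is one attempt and no reset: what is moved stays moved. The work goes in short steps, Python scripts to look and compute and a tool call to move; the robot and the scene stay as the last step left them, time stands still between calls to the robot, and variables do not carry over. Pictures are saved under pics/ and viewed, about 8 in all and at most 12, crops included, and the job is handed in when it is done.

Besides the shell and the picture viewer there is one more tool, called as a command line: name --argument value ..., lists and objects as JSON in quotes. send_rows: Moves the arm, as the interface text tells. Its arguments: {"type":"object","properties":{"motion":{"type":"array"},"jaw":{"type":"number"},"force":{"type":"number"}},"required":["motion"]}

```bash
mkdir -p pics; cat > h.py <<'E'
import numpy as np, cv2
from workcell import *
from scipy.spatial.transform import Rotation as Ro
def pix(cam,P):
    c=camera_info(cam);q=np.array(c["R"])@np.array(P)+np.array(c["t"]);return np.array([c["fx"]*q[0]/q[2]+c["cx"],c["fy"]*q[1]/q[2]+c["cy"]])
def ray(cam,uv,z,c=None):
    c=c or camera_info(cam);R=np.array(c["R"]);t=np.array(c["t"])
    o=-R.T@t;d=R.T@np.array([(uv[0]-c["cx"])/c["fx"],(uv[1]-c["cy"])/c["fy"],1]);return o+d*(z-o[2])/d[2]
def save(cam,name,crop=None,s=1):
    im=get_image(cam)[:,:,::-1]
    if crop: im=im[crop[1]:crop[3],crop[0]:crop[2]]
    im=cv2.resize(im,None,fx=s,fy=s,interpolation=cv2.INTER_CUBIC);cv2.imwrite("pics/"+name+".png",im)
E
python3 - <<'E'
from h import *
s=read_state();print(s["t"],s["position"],s["ee_rot"],s["force"])
a=get_image("scene");b=get_image("side")
cv2.imwrite("pics/sc.png",cv2.resize(a,(800,600))[:,:,::-1]);cv2.imwrite("pics/si.png",cv2.resize(b,(800,600))[:,:,::-1])
Z=dict(lip=.01,bed=.006,panel=0,jaw=.006,jaw_grip=.053,jig=0,sanding_block=0,offcut=0)
for cam in("scene","side"):
  for n,z in Z.items():
    for d in landmark_of(cam,n)[:3]:
      uv=np.array(d["at"])*[560,420];print(cam,n,round(d["conf"],2),uv.round(),ray(cam,uv,z).round(3))
E
```

```text
0.0 [0.24135634 0.57596421 0.22182276] [ 1.97053260e-01  9.80392452e-01 -8.01313083e-04 -1.03462055e-04] [-0.24736224  0.79876162  0.65277864]
scene lip 0.64 [309. 227.] [0.635 0.094 0.01 ]
scene lip 0.47 [328. 211.] [0.555 0.152 0.01 ]
scene lip 0.2 [146. 189.] [ 0.45  -0.415  0.01 ]
scene bed 0.55 [325. 224.] [0.615 0.142 0.006]
scene panel 0.77 [257. 227.] [ 0.625 -0.056  0.   ]
scene panel 0.69 [208. 262.] [ 0.774 -0.178  0.   ]
scene panel 0.57 [228. 187.] [ 0.423 -0.157  0.   ]
scene jaw 0.98 [328. 214.] [0.568 0.151 0.006]
scene jig 0.81 [308. 225.] [0.612 0.093 0.   ]
scene sanding_block 0.94 [284. 197.] [0.472 0.021 0.   ]
scene offcut 0.73 [275. 252.] [ 0.729 -0.     0.   ]
side lip 0.93 [298. 218.] [0.631 0.081 0.01 ]
side bed 0.58 [292. 208.] [0.625 0.148 0.006]
side panel 0.79 [302. 246.] [ 0.615 -0.043  0.   ]
side panel 0.73 [375. 267.] [ 0.785 -0.164  0.   ]
side panel 0.61 [239. 286.] [ 0.428 -0.169  0.   ]
side jaw 0.68 [269. 206.] [0.554 0.169 0.006]
side jaw_grip 0.7 [249. 200.] [0.49  0.141 0.053]
side jig 0.9 [296. 218.] [0.628 0.1   0.   ]
side jig 0.19 [292. 172.] [0.677 0.398 0.   ]
side sanding_block 0.93 [250. 237.] [0.477 0.023 0.   ]
side offcut 0.57 [339. 235.] [ 0.734 -0.011  0.   ]
```

View pics/sc.png

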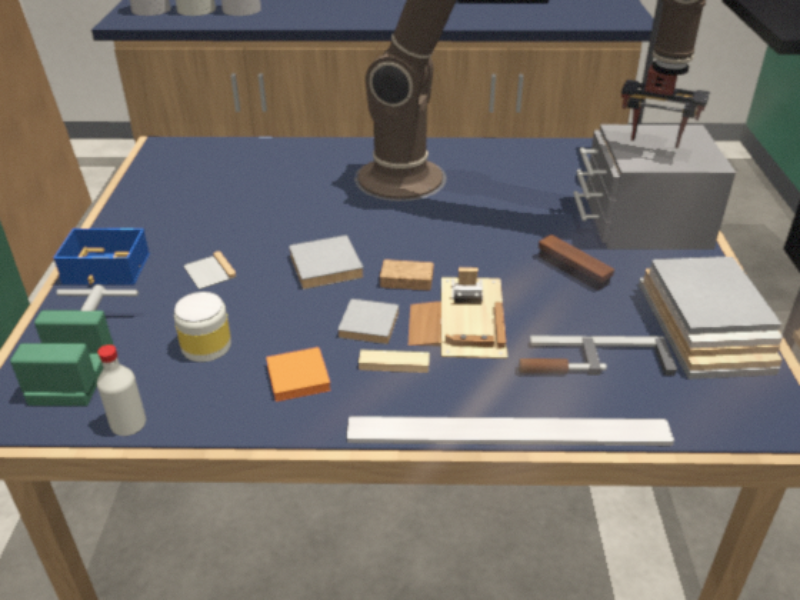

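View pics/si.png

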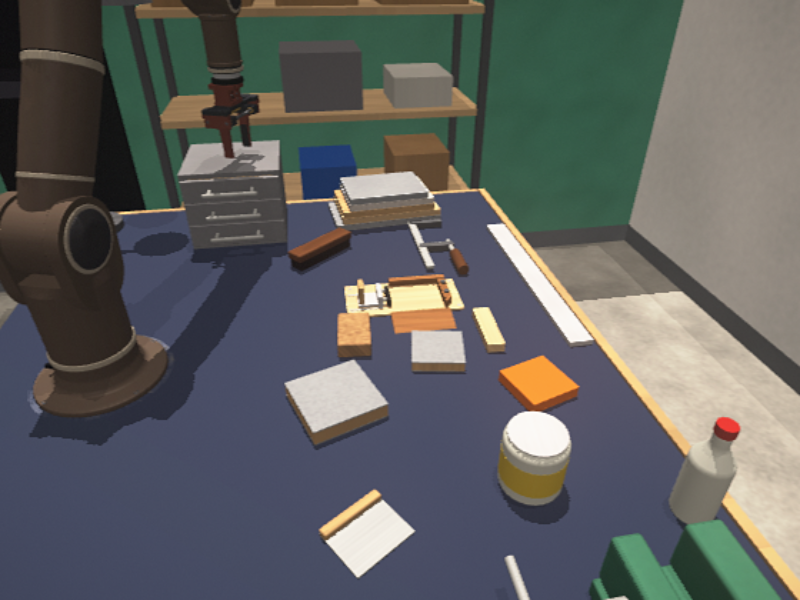

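The likely look-alikes, by pixel in the 560x420 scene image:
- Small grey panel at (257,224).
- Larger grey block at (228,183).
- Orange block at (208,261).

The small grey one, right in front of the ramp, fits the description. The jig's ramp starts at (297,226). I'll move above it for a close wrist view to check.

send_rows --motion '[{"xyz": [0, 0, -0.05], "delta_rot": [0, 0, 0]}, {"xyz": [-0.03, -0.02, -0.08], "delta_rot": [0, 0, 8]}, {"xyz": [-0.55, -0.4, -0.08], "delta_rot": [0, 0, 67]}, {"xyz": [-0.55, -0.4, -0.08], "delta_rot": [0, 0, 67]}, {"xyz": [-0.55, -0.4, -0.08], "delta_rot": [0, 0, 67]}, {"xyz": [-0.55, -0.4, -0.08], "delta_rot": [0, 0, 67]}, {"xyz": [-0.55, -0.4, -0.08], "delta_rot": [0, 0, 67]}, {"xyz": [-0.55, -0.4, -0.08], "delta_rot": [0, 0, 67]}, {"xyz": [-0.55, -0.4, -0.08], "delta_rot": [0, 0, 67]}, {"xyz": [-0.55, -0.4, -0.08], "delta_rot": [0, 0, 67]}]'

```text
t: 1.9
position: [0.4688, 0.2021, 0.3031]
ee_rot: [0.707, 0.707, 0.001, -0.0]
force: [-0.0, 1.2, -1.4]
width: 0.0876
```

```bash
cat >> h.py <<'E'
def go(xyz,yawy=None):
    "tool-frame shift and z turn (deg) to bring TCP to xyz with tool y at world yaw yawy (deg), pointing down"
    s=read_state();R=Ro.from_quat(s["ee_rot"]);d=R.inv().apply(np.array(xyz)-s["position"])
    M=R.as_matrix();y=np.degrees(np.arctan2(M[1,1],M[0,1]))
    if yawy is None: rv=np.zeros(3)
    else:
        a=np.radians(yawy);Y=np.array([np.cos(a),np.sin(a),0]);Zt=np.array([0,0,-1.]);T=np.stack([np.cross(Y,Zt),Y,Zt],1)
        rv=np.degrees((R.inv()*Ro.from_matrix(T)).as_rotvec())
    print("pos",s["position"].round(4) if hasattr(s["position"],"round") else s["position"],"yawy",y.round(2),"shift",d.round(4),"rot",rv.round(2))
E
python3 -c "
from h import *
go([0.60,-0.01,0.30],0)"
```

```text
pos [0.4688 0.2021 0.3031] yawy 0.01 shift [-0.2121  0.1311  0.003 ] rot [ 0.04 -0.05  0.01]
```

send_rows --motion '[{"xyz": [-0.21, 0.13, 0], "delta_rot": [0, 0, 0]}, {"xyz": [-0.21, 0.13, 0], "delta_rot": [0, 0, 0]}, {"xyz": [-0.21, 0.13, 0], "delta_rot": [0, 0, 0]}, {"xyz": [-0.21, 0.13, 0], "delta_rot": [0, 0, 0]}, {"xyz": [-0.21, 0.13, 0], "delta_rot": [0, 0, 0]}, {"xyz": [-0.21, 0.13, 0], "delta_rot": [0, 0, 0]}, {"xyz": [-0.21, 0.13, 0], "delta_rot": [0, 0, 0]}]' --jaw 0.68

```text
t: 2.6
position: [0.599, -0.0091, 0.3026]
ee_rot: [0.708, 0.706, 0.0, -0.0]
force: [0.0, -0.2, -0.3]
width: 0.0598
```

```bash
python3 - <<'E'
from h import *
s=read_state();print(s["t"],s["position"],s["force"])
c=camera_info("wrist");save("wrist","w1",None,1.42)
print("cam",(-np.array(c["R"]).T@c["t"]).round(3))
Z=dict(lip=.01,bed=.006,panel=0,jaw=.006,jaw_grip=.053,jig=0,sanding_block=0,offcut=0)
for n,z in Z.items():
    for d in landmark_of("wrist",n)[:3]:
      uv=np.array(d["at"])*[560,420];print(n,round(d["conf"],2),uv.round(),ray("wrist",uv,z,c).round(3))
E
```

```text
2.6 [ 0.59903568 -0.00914332  0.30261863] [ 0.04560951 -0.15844861 -0.34576757]
cam [0.598 0.069 0.465]
lip 0.89 [288. 104.] [0.619 0.096 0.01 ]
bed 0.7 [288.  66.] [0.619 0.147 0.006]
panel 0.95 [377. 266.] [ 0.779 -0.176  0.   ]
panel 0.83 [288. 201.] [ 0.621 -0.056  0.   ]
panel 0.77 [170. 261.] [ 0.415 -0.164  0.   ]
jaw 0.72 [288. 108.] [0.619 0.09  0.006]
jaw 0.63 [246.  62.] [0.557 0.152 0.006]
jaw_grip 0.89 [196.  55.] [0.498 0.151 0.053]
jig 0.78 [288. 104.] [0.619 0.095 0.   ]
sanding_block 0.76 [193. 153.] [0.47  0.023 0.   ]
sanding_block 0.49 [288. 105.] [0.619 0.095 0.   ]
offcut 0.91 [363. 167.] [0.74 0.   0.  ]
```

View pics/w1.png

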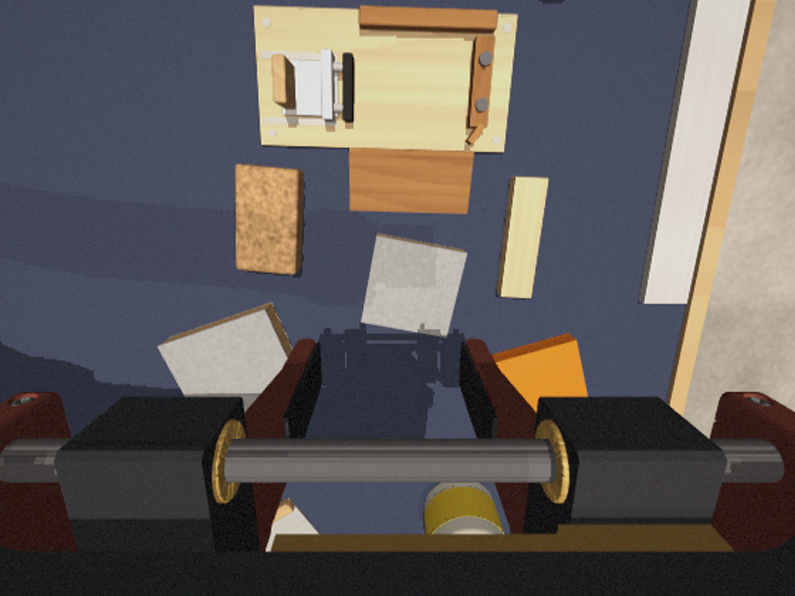

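The chosen panel shows at (413,285), with the jig and ramp ahead of it and the larger grey block left, orange right. I'll turn the corners into positions.

```bash
python3 - <<'E'
from h import *
k=1.42
P=lambda u,v,z:ray("wrist",(u/k,v/k),z)
for n,l,z in(("panel",[(378,236),(466,250),(442,336),(361,322)],.022),("rampfoot",[(349,212),(467,214)],0),("riptop",[(349.5,149),(473.5,151.5)],.010),
  ("block",[(236,165),(303,168),(299,275),(235,272)],.032),("offcut",[(513,177),(548,178),(531,298),(498,297)],.02),("grip",[(273,54),(286,55),(294,104),(281,104)],.053),
  ("pad",[(344,53),(354,53),(354,121),(344,121)],.026),("stop",[(474,36),(470,126)],.024),("endstop",[(359,28),(497,31)],.022),("grey big",[(270,304)],.03),("orange",[(497,359),(573,335)],.03)):
  a=np.array([P(*p,z)[:2] for p in l]);print(n,a.round(3).tolist(),"mean",a.mean(0).round(3),"dir",np.degrees(np.arctan2(*(a[1]-a[0])[::-1])).round(1) if len(a)>1 else "")
go([0.61,-0.15,0.06],-10)
E
```

```text
panel [[0.586, 0.007], [0.681, -0.008], [0.659, -0.108], [0.566, -0.091]] mean [ 0.623 -0.05 ] dir -8.9
rampfoot [[0.553, 0.031], [0.684, 0.029]] mean [0.618 0.03 ] dir -0.8
riptop [[0.556, 0.096], [0.685, 0.094]] mean [0.621 0.095] dir -0.9
block [[0.444, 0.079], [0.511, 0.077], [0.501, -0.033], [0.432, -0.03]] mean [0.472 0.023] dir -2.3
offcut [[0.726, 0.069], [0.762, 0.068], [0.757, -0.062], [0.72, -0.061]] mean [0.741 0.003] dir -1.4
grip [[0.494, 0.173], [0.506, 0.172], [0.51, 0.132], [0.498, 0.132]] mean [0.502 0.153] dir -3.8
pad [[0.555, 0.181], [0.564, 0.181], [0.563, 0.121], [0.553, 0.121]] mean [0.559 0.151] dir 0.2
stop [[0.677, 0.196], [0.678, 0.117]] mean [0.677 0.157] dir -89.5
endstop [[0.569, 0.203], [0.699, 0.201]] mean [0.634 0.202] dir -0.9
grey big [[0.466, -0.067]] mean [ 0.466 -0.067] dir 
orange [[0.722, -0.133], [0.806, -0.103]] mean [ 0.764 -0.118] dir 19.6
pos [ 0.5988 -0.0071  0.3032] yawy 0.09 shift [-0.1432  0.0107  0.243 ] rot [ 0.05 -0.07 10.09]
```

send_rows --motion '[{"xyz": [-0.143, 0.018, 0.05], "delta_rot": [0, 0, 1]}, {"xyz": [-0.143, 0.018, 0.05], "delta_rot": [0, 0, 1]}, {"xyz": [-0.143, 0.018, 0.05], "delta_rot": [0, 0, 1]}, {"xyz": [-0.143, 0.018, 0.1], "delta_rot": [0, 0, 1]}, {"xyz": [-0.143, 0.018, 0.15], "delta_rot": [0, 0, 1]}, {"xyz": [-0.143, 0.018, 0.2], "delta_rot": [0, 0, 1]}, {"xyz": [-0.143, 0.018, 0.24], "delta_rot": [0, 0, 1]}, {"xyz": [-0.143, 0.018, 0.27], "delta_rot": [0, 0, 1]}, {"xyz": [-0.143, 0.018, 0.293], "delta_rot": [0, 0, 1]}, {"xyz": [-0.143, 0.018, 0.293], "delta_rot": [0, 0, 1]}]'

```text
t: 4.05
position: [0.615, -0.1487, 0.0068]
ee_rot: [0.713, 0.702, -0.001, -0.002]
force: [0.1, -0.8, 0.5]
width: 0.0598
```

```bash
python3 - <<'E'
from h import *
print(read_state()["force"])
go([0.617,-0.11,0.01],-0.8)
E
```

```text
[ 0.05502689 -0.77330757  0.52098365]
pos [ 0.615  -0.1487  0.0068] yawy -0.88 shift [ 0.0388  0.0013 -0.0031] rot [-0.27 -0.12 -0.08]
```

send_rows --motion '[{"xyz": [0.012, 0, -0.003], "delta_rot": [0, 0, 0]}, {"xyz": [0.02, 0, -0.003], "delta_rot": [0, 0, 0]}, {"xyz": [0.026, 0, -0.003], "delta_rot": [0, 0, 0]}, {"xyz": [0.031, 0, -0.003], "delta_rot": [0, 0, 0]}, {"xyz": [0.036, 0, -0.003], "delta_rot": [0, 0, 0]}, {"xyz": [0.041, 0, -0.003], "delta_rot": [0, 0, 0]}, {"xyz": [0.046, 0, -0.003], "delta_rot": [0, 0, 0]}, {"xyz": [0.051, 0, -0.003], "delta_rot": [0, 0, 0]}, {"xyz": [0.056, 0, -0.003], "delta_rot": [0, 0, 0]}, {"xyz": [0.06, 0, -0.003], "delta_rot": [0, 0, 0]}]'

```text
t: 5.05
position: [0.6158, -0.0884, 0.0098]
ee_rot: [0.712, 0.702, -0.001, -0.002]
force: [-0.5, -1.2, 0.7]
width: 0.0593
```

```bash
cat >> h.py <<'E'
JO=np.array([.6205,.095]);JA=-0.014
def jig(p):
    d=np.array(p)[:2]-JO;c,s=np.cos(JA),np.sin(JA);return np.array([c*d[0]+s*d[1],-s*d[0]+c*d[1]])
E
python3 - <<'E'
from h import *
s=read_state();print(s["position"],s["force"],jig(s["position"]))
c=camera_info("wrist");save("wrist","w2",None,1.42)
for n,z in dict(panel=.002,lip=.01).items():
    for d in landmark_of("wrist",n)[:3]:
      uv=np.array(d["at"])*[560,420];p=ray("wrist",uv,z,c);print(n,round(d["conf"],2),(uv*1.42).round(),p.round(3),jig(p).round(4))
E
```

```text
[ 0.61583635 -0.08837149  0.00983284] [-0.5284079  -1.19863516  0.74087049] [-0.00209607 -0.18341881]
panel 0.71 [389. 216.] [ 0.616 -0.027  0.002] [-0.003  -0.1217]
panel 0.58 [ 3. 91.] [0.471 0.022 0.002] [-0.1483 -0.0754]
```

View pics/w2.png

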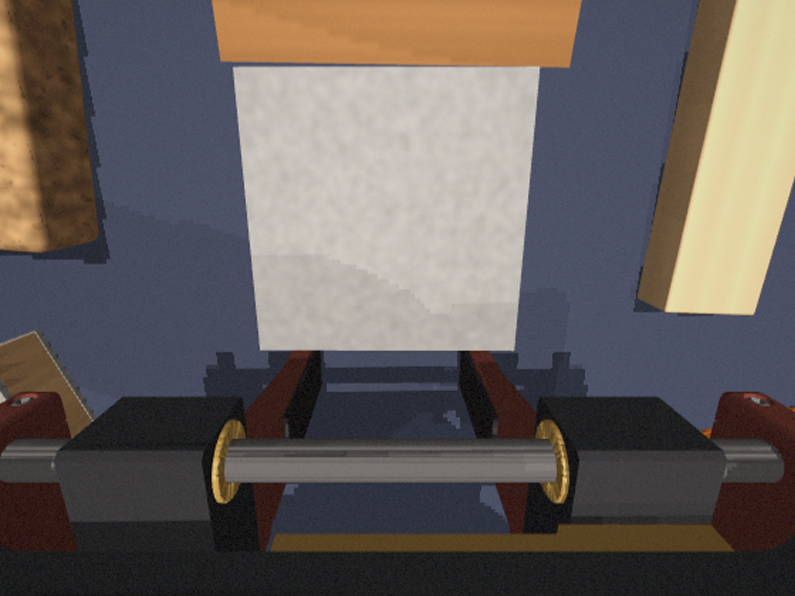

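send_rows --motion '[{"xyz": [0.006, 0, 0], "delta_rot": [0, 0, 0]}, {"xyz": [0.014, 0, 0], "delta_rot": [0, 0, 0]}, {"xyz": [0.022, 0, 0], "delta_rot": [0, 0, 0]}, {"xyz": [0.03, 0, 0], "delta_rot": [0, 0, 0]}, {"xyz": [0.038, 0, 0], "delta_rot": [0, 0, 0]}, {"xyz": [0.046, 0, 0], "delta_rot": [0, 0, 0]}, {"xyz": [0.054, 0, 0], "delta_rot": [0, 0, 0]}, {"xyz": [0.062, 0, 0], "delta_rot": [0, 0, 0]}, {"xyz": [0.07, 0, 0], "delta_rot": [0, 0, 0]}, {"xyz": [0.078, 0, 0], "delta_rot": [0, 0, 0]}]'

```text
t: 6.2
position: [0.6168, -0.0093, 0.0099]
ee_rot: [0.712, 0.702, -0.001, -0.003]
force: [-0.1, 0.0, -0.7]
width: 0.0596
```

```bash
python3 - <<'E'
from h import *
s=read_state();print(s["position"],s["force"],jig(s["position"]))
c=camera_info("wrist");save("wrist","w3",None,1)
for n,z in dict(panel=.005,lip=.01).items():
    for d in landmark_of("wrist",n)[:3]:
      uv=np.array(d["at"])*[560,420];p=ray("wrist",uv,z,c);print(n,round(d["conf"],2),(uv).round(),p.round(3),jig(p).round(4))
E
```

```text
[ 0.61683617 -0.00933462  0.00986477] [-0.14946821  0.00433514 -0.69568907] [-0.00220284 -0.10437569]
panel 0.79 [274. 151.] [0.617 0.053 0.005] [-0.003  -0.0421]
lip 0.68 [ 35. 208.] [0.477 0.023 0.01 ] [-0.1423 -0.074 ]
```

View pics/w3.png

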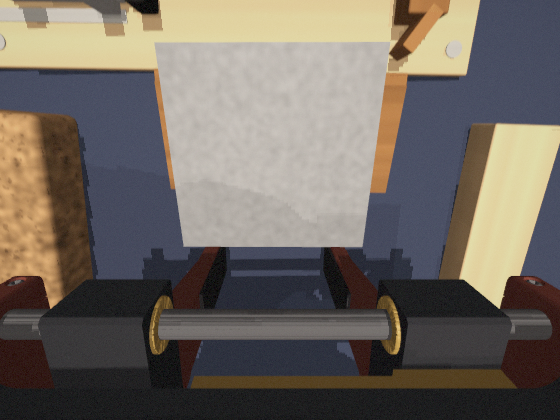

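send_rows --motion '[{"xyz": [0.007, 0, 0], "delta_rot": [0, 0, 0]}, {"xyz": [0.015, 0, 0], "delta_rot": [0, 0, 0]}, {"xyz": [0.023, 0, 0], "delta_rot": [0, 0, 0]}, {"xyz": [0.031, 0, -0.001], "delta_rot": [0, 0, 0]}, {"xyz": [0.039, 0, -0.002], "delta_rot": [0, 0, 0]}, {"xyz": [0.047, 0, -0.003], "delta_rot": [0, 0, 0]}, {"xyz": [0.055, 0, -0.005], "delta_rot": [0, 0, 0]}, {"xyz": [0.063, 0, -0.006], "delta_rot": [0, 0, 0]}, {"xyz": [0.071, 0, -0.007], "delta_rot": [0, 0, 0]}, {"xyz": [0.079, 0, -0.008], "delta_rot": [0, 0, 0]}]'

```text
t: 7.35
position: [0.6178, 0.0712, 0.0179]
ee_rot: [0.712, 0.703, -0.001, -0.003]
force: [0.1, -0.8, -0.8]
width: 0.0597
```

```bash
python3 - <<'E'
from h import *
s=read_state();print(s["position"],s["force"],jig(s["position"]))
c=camera_info("wrist");save("wrist","w4",None,1)
for n,z in dict(panel=.008,lip=.01).items():
    for d in landmark_of("wrist",n)[:3]:
      uv=np.array(d["at"])*[560,420];p=ray("wrist",uv,z,c);print(n,round(d["conf"],2),(uv).round(),p.round(3),jig(p).round(4))
E
```

```text
[0.61776029 0.07123773 0.01794919] [ 0.07788142 -0.78618776 -0.78632068] [-0.00240678 -0.02379829]
panel 0.86 [273. 153.] [0.617 0.132 0.008] [-0.0042  0.0373]
```

View pics/w4.png

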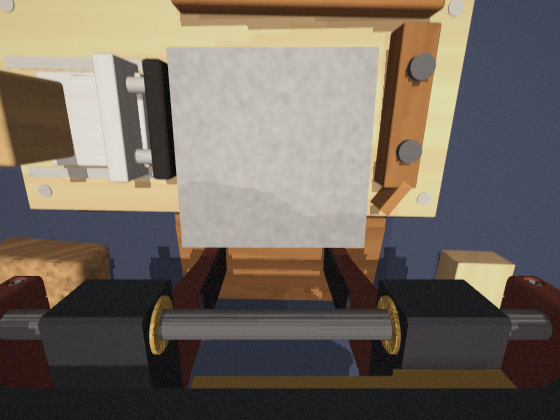

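send_rows --motion '[{"xyz": [0.004, 0, 0], "delta_rot": [0, 0, 0]}, {"xyz": [0.007, 0, 0], "delta_rot": [0, 0, 0]}, {"xyz": [0.01, 0, 0], "delta_rot": [0, 0, 0]}, {"xyz": [0.013, 0, 0], "delta_rot": [0, 0, 0]}, {"xyz": [0.015, 0, 0], "delta_rot": [0, 0, 0]}, {"xyz": [0.017, 0, 0], "delta_rot": [0, 0, 0]}, {"xyz": [0.017, 0, 0], "delta_rot": [0, 0, 0]}, {"xyz": [0.017, 0, 0], "delta_rot": [0, 0, 0]}]'

```text
t: 8.3
position: [0.6182, 0.0883, 0.0181]
ee_rot: [0.711, 0.703, -0.001, -0.003]
force: [-0.1, -0.0, -0.5]
width: 0.0596
```

```bash
python3 - <<'E'
from h import *
s=read_state();print(s["position"],s["force"],jig(s["position"]))
c=camera_info("wrist");save("wrist","w5",None,1)
for n,z in dict(panel=.006,lip=.01).items():
    for d in landmark_of("wrist",n)[:3]:
      uv=np.array(d["at"])*[560,420];p=ray("wrist",uv,z,c);print(n,round(d["conf"],2),(uv).round(),p.round(3),jig(p).round(4))
E
```

```text
[0.61824803 0.08833836 0.01814734] [-0.05279974 -0.01274277 -0.464298  ] [-0.00215849 -0.00669252]
panel 0.69 [274. 150.] [0.618 0.151 0.006] [-0.0034  0.056 ]
lip 0.88 [277. 242.] [0.619 0.094 0.01 ] [-0.0015 -0.0012]
lip 0.26 [275. 239.] [0.618 0.096 0.01 ] [-0.0024  0.0013]
```

View pics/w5.png

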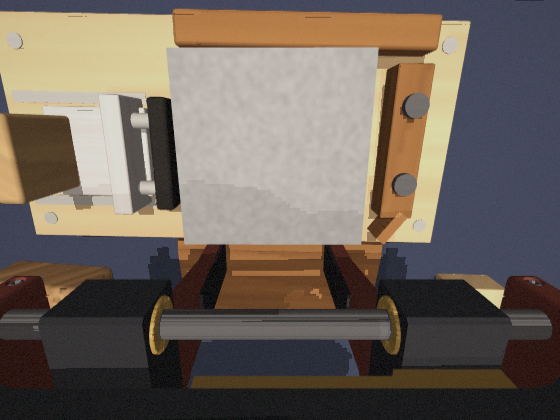

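```bash
python3 - <<'E'
from h import *
c=camera_info("wrist")
for z in(.028,.032):
  for n,p in dict(fl=(170,49),fr=(377,49),rr=(365,243),rl=(182,244)).items(): print(z,n,jig(ray("wrist",p,z,c)).round(4))
print("stopface bottom",[jig(ray("wrist",p,.024,c)).round(4) for p in((387,66),(372,208))], "endstop", jig(ray("wrist",(300,48),.022,c)).round(4))
go([.618,.06,.15],-0.8)
E
```

```text
0.028 fl [-0.0524  0.1042]
0.028 fr [0.0451 0.1044]
0.028 rr [0.0483 0.006 ]
0.028 rl [-0.0553  0.0048]
0.032 fl [-0.0511  0.1034]
0.032 fr [0.0438 0.1035]
0.032 rr [0.0469 0.0077]
0.032 rl [-0.0539  0.0066]
stopface bottom [array([0.0519, 0.0978]), array([0.0516, 0.0254])] endstop [0.0093 0.1061]
pos [0.6182 0.0882 0.0182] yawy -0.69 shift [-0.0277 -0.0006 -0.1319] rot [-0.31 -0.2   0.11]
```

```bash
python3 - <<'E'
from h import *
from scipy.optimize import least_squares
c=camera_info("wrist");R=np.array(c["R"]);t=np.array(c["t"])
cur=np.array(read_state()["position"]);k=1.42
def proj(P,tcp): 
    q=(R@(P-(np.array(tcp)-cur)).T).T+t; return np.stack([c["fx"]*q[:,0]/q[:,2]+c["cx"],c["fy"]*q[:,1]/q[:,2]+c["cy"]],1)
fr={"w2":([.6158,-.0884,.0098],np.array([(234,67),(539,67),(514,350),(260,350)])/k),
"w3":([.6168,-.0093,.0099],np.array([(156,43),(387,43),(366,247),(183,247)])),
"w4":([.6178,.0712,.0179],np.array([(168,47.5),(377,47.5),(367,247),(181,247)])),
"w5":(cur,np.array([(169.5,48.5),(377,48.5),(365,243.5),(182,243.5)]))}
B=np.array([[-.05,.05,.022],[.05,.05,.022],[.05,-.05,.022],[-.05,-.05,.022]])
for n,(tcp,uv) in fr.items():
    def f(p):
        P=Ro.from_euler("xyz",[p[3],0,p[4]]).apply(B)+p[:3];return (proj(P,tcp)-uv).ravel()
    r=least_squares(f,[tcp[0],tcp[1]+.06,.005,0,0],x_scale=[.01,.01,.01,.1,.1]);p=r.x
    print(n,"jig",jig(p).round(4),"z",p[2].round(4),"noseup deg",np.degrees(p[3]).round(2),"yaw",np.degrees(p[4]).round(2),"rms px",np.sqrt(np.mean(r.fun**2)).round(2))
E
```

```text
w2 jig [-0.0041 -0.1221] z -0.0003 noseup deg -0.51 yaw -0.63 rms px 0.14
w3 jig [-0.0039 -0.0414] z 0.0055 noseup deg 4.13 yaw -0.3 rms px 1.02
w4 jig [-0.0039  0.0368] z 0.0081 noseup deg -6.21 yaw -0.42 rms px 0.55
w5 jig [-0.0037  0.0543] z 0.0054 noseup deg -5.05 yaw -0.6 rms px 0.96
```

send_rows --motion '[{"xyz": [-0.01, 0, 0], "delta_rot": [0, 0, 0]}, {"xyz": [-0.025, 0, -0.003], "delta_rot": [0, 0, 0]}, {"xyz": [-0.03, 0, -0.05], "delta_rot": [0, 0, 0]}, {"xyz": [-0.03, 0, -0.1], "delta_rot": [0, 0, 0]}, {"xyz": [-0.03, 0, -0.1], "delta_rot": [0, 0, 0]}, {"xyz": [-0.03, 0, -0.1], "delta_rot": [0, 0, 0]}]' --jaw 0

```text
t: 9.05
position: [0.6192, 0.0563, 0.1196]
ee_rot: [0.712, 0.702, 0.001, -0.002]
force: [-0.4, -0.3, -0.4]
width: 0.0152
```

```bash
python3 - <<'E'
from h import *
from scipy.optimize import least_squares
s=read_state();print(s["position"],s["width"]);c=camera_info("wrist");im=get_image("wrist");cv2.imwrite("pics/w6.png",cv2.resize(im,(800,600))[:,:,::-1])
hsv=cv2.cvtColor(im,cv2.COLOR_RGB2HSV);m=((hsv[...,1]<40)&(hsv[...,2]>110)).astype(np.uint8)
ctr=pix("wrist",[.619,.149,.028]);print("ctr",ctr)
m=cv2.morphologyEx(m,cv2.MORPH_CLOSE,np.ones((5,5)));m=cv2.morphologyEx(m,cv2.MORPH_OPEN,np.ones((9,9)))
n,l,st,_=cv2.connectedComponentsWithStats(m);i=l[int(ctr[1]),int(ctr[0])];print(st[i])
cn=max(cv2.findContours((l==i).astype(np.uint8),0,2)[0],key=cv2.contourArea)
q=cv2.approxPolyDP(cn,12,True)[:,0];print(q.tolist())
for p in q: print(p,jig(ray("wrist",p,.028,c)).round(4))
for cam,nn,z in(("wrist","jaw_grip",.053),("wrist","jaw",.006),("wrist","panel",.006)):
  for d in landmark_of(cam,nn)[:2]:
    uv=np.array(d["at"])*[560,420];p=ray(cam,uv,z,c);print(nn,round(d["conf"],2),uv.round(),p.round(4),jig(p).round(4))
E
```

```text
[0.61921765 0.0563131  0.11964221] 0.015164672233535795
ctr [275.54887856 104.83163566]
[  207    35   128   129 15690]
[[207, 35], [215, 163], [328, 163], [334, 35]]
[207  35] [-0.0543  0.1048]
[215 163] [-0.0535  0.0059]
[328 163] [0.0448 0.006 ]
[334  35] [0.0442 0.1048]
jaw_grip 0.68 [110.  98.] [0.498  0.1536 0.053 ] [-0.1233  0.0569]
jaw 0.8 [205. 107.] [0.5574 0.1493 0.006 ] [-0.0639  0.0534]
panel 0.94 [409. 389.] [ 0.7771 -0.1754  0.006 ] [ 0.1603 -0.2682]
panel 0.88 [269. 107.] [0.6146 0.1487 0.006 ] [-0.0066  0.0536]
```

View pics/w6.png

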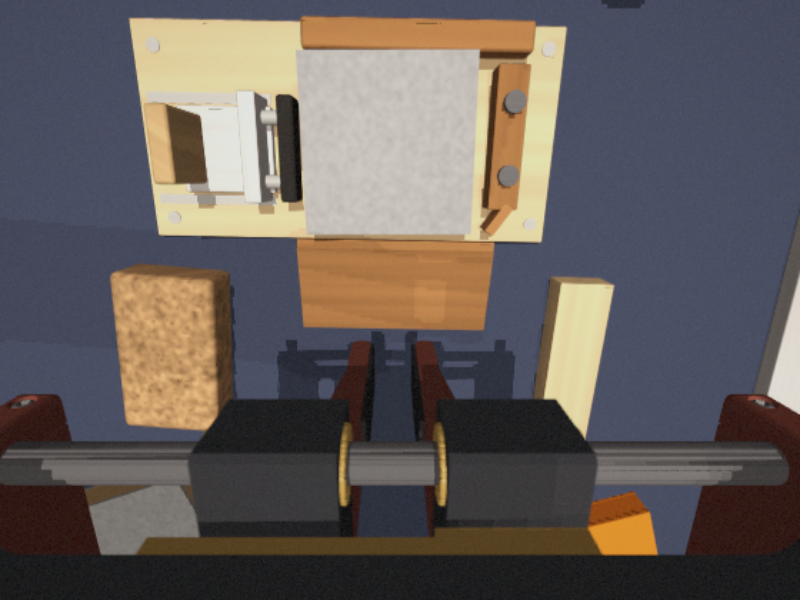

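Clean corners give the panel flat in the bed (98.5 mm wide at both ends), with its centre at about jig (-5, 55) mm and square. Next is the jaw: I'll go behind the grip plate with the fingers shut.

```bash
python3 - <<'E'
from h import *
go([.462,.151,.12],-0.8)
E
```

```text
pos [0.6175 0.0574 0.1167] yawy -0.7 shift [ 0.0917 -0.1566 -0.0018] rot [-0.44 -0.17  0.09]
```

send_rows --motion '[{"xyz": [0.03, -0.05, -0.003], "delta_rot": [0, 0, 0]}, {"xyz": [0.06, -0.1, -0.003], "delta_rot": [0, 0, 0]}, {"xyz": [0.092, -0.157, -0.003], "delta_rot": [0, 0, 0]}, {"xyz": [0.092, -0.157, -0.003], "delta_rot": [0, 0, 0]}, {"xyz": [0.092, -0.157, -0.003], "delta_rot": [0, 0, 0]}, {"xyz": [0.092, -0.157, 0.03], "delta_rot": [0, 0, 0]}, {"xyz": [0.092, -0.157, 0.06], "delta_rot": [0, 0, 0]}, {"xyz": [0.092, -0.157, 0.09], "delta_rot": [0, 0, 0]}, {"xyz": [0.092, -0.157, 0.092], "delta_rot": [0, 0, 0]}, {"xyz": [0.092, -0.157, 0.092], "delta_rot": [0, 0, 0]}]' --jaw 0

```text
t: 10.25
position: [0.4609, 0.1504, 0.0256]
ee_rot: [0.712, 0.702, -0.003, -0.004]
force: [0.3, -0.3, 0.5]
width: 0.0006
```

```bash
python3 - <<'E'
from h import *
s=read_state();print(s["position"],s["force"],s["width"]);c=camera_info("wrist")
go([.48,.151,.024],-0.8)
for cam in("wrist","side"):
  save(cam,cam+"7",None,1)
  for n,z in dict(jaw_grip=.053,jaw=.006).items():
    for d in landmark_of(cam,n)[:1]:
      uv=np.array(d["at"])*[560,420];p=ray(cam,uv,z);print(cam,n,round(d["conf"],2),uv.round(),p.round(4),jig(p).round(4))
E
```

```text
[0.46087931 0.1504318  0.02561993] [ 0.32255555 -0.26203245  0.51647923] 0.0006371175093919045
pos [0.4609 0.1504 0.0256] yawy -0.77 shift [0.0008 0.0191 0.0014] rot [-0.54 -0.06  0.03]
wrist jaw_grip 0.87 [348. 275.] [0.4999 0.1523 0.053 ] [-0.1214  0.0556]
wrist jaw 0.78 [423. 244.] [0.5623 0.1495 0.006 ] [-0.059   0.0537]
side jaw_grip 0.61 [251. 200.] [0.4966 0.1447 0.053 ] [-0.1246  0.0479]
side jaw 0.75 [272. 207.] [0.5625 0.163  0.006 ] [-0.0589  0.0672]
```

View pics/wrist7.png

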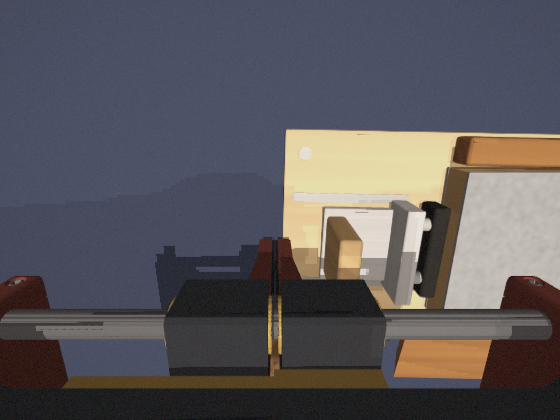

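send_rows --motion '[{"xyz": [0, 0.005, 0], "delta_rot": [0, 0, 0]}, {"xyz": [0, 0.01, 0], "delta_rot": [0, 0, 0]}, {"xyz": [0, 0.013, 0], "delta_rot": [0, 0, 0]}, {"xyz": [0, 0.016, 0], "delta_rot": [0, 0, 0]}, {"xyz": [0, 0.018, 0], "delta_rot": [0, 0, 0]}, {"xyz": [0, 0.02, 0], "delta_rot": [0, 0, 0]}, {"xyz": [0, 0.022, 0], "delta_rot": [0, 0, 0]}]'

```text
t: 11.25
position: [0.4836, 0.1516, 0.027]
ee_rot: [0.711, 0.703, -0.001, -0.004]
force: [-3.1, 0.1, 1.3]
width: 0.0005
```

send_rows --motion '[{"xyz": [0, 0.002, 0], "delta_rot": [0, 0, 0]}, {"xyz": [0, 0.004, 0], "delta_rot": [0, 0, 0]}, {"xyz": [0, 0.005, 0], "delta_rot": [0, 0, 0]}, {"xyz": [0, 0.006, 0], "delta_rot": [0, 0, 0]}]'

```text
t: 11.65
position: [0.4856, 0.1515, 0.0264]
ee_rot: [0.711, 0.703, -0.004, -0.006]
force: [-12.6, 0.5, 10.4]
width: 0.0005
```

send_rows --motion '[{"xyz": [0, 0.001, 0], "delta_rot": [0, 0, 0]}, {"xyz": [0, 0.002, 0], "delta_rot": [0, 0, 0]}, {"xyz": [0, 0.003, 0], "delta_rot": [0, 0, 0]}, {"xyz": [0, 0.004, 0], "delta_rot": [0, 0, 0]}]'

```text
t: 12.05
position: [0.4862, 0.1515, 0.0261]
ee_rot: [0.711, 0.703, -0.006, -0.009]
force: [-12.4, 0.4, 11.4]
width: 0.0005
```

send_rows --motion '[{"xyz": [0, 0.003, 0], "delta_rot": [0, 0, 0]}, {"xyz": [0, 0.005, 0], "delta_rot": [0, 0, 0]}, {"xyz": [0, 0.006, 0], "delta_rot": [0, 0, 0]}, {"xyz": [0, 0.007, 0], "delta_rot": [0, 0, 0]}, {"xyz": [0, 0.008, 0], "delta_rot": [0, 0, 0]}]'

```text
t: 12.55
position: [0.4906, 0.1515, 0.0256]
ee_rot: [0.711, 0.703, -0.008, -0.011]
force: [-12.4, 0.3, 13.4]
width: 0.0007
```

```bash
python3 - <<'E'
from h import *
s=read_state();print(s["position"],s["force"],s["tau"]);c=camera_info("wrist");save("wrist","w8",None,1.42)
for n,z in dict(jaw_grip=.053,jaw=.006).items():
    for d in landmark_of("wrist",n)[:1]:
      uv=np.array(d["at"])*[560,420];p=ray("wrist",uv,z);print(n,round(d["conf"],2),uv.round(),p.round(4),jig(p).round(4))
E
```

```text
[0.49064617 0.15147955 0.02564205] [-12.44360147   0.31655093  13.35191653] [ 1.77223720e+00 -4.80699778e+01  8.83906513e+00 -2.27842498e+01
  2.28889589e-02 -4.15786475e+00  5.80673805e-02]
jaw_grip 0.83 [305. 276.] [0.5068 0.1532 0.053 ] [-0.1146  0.0566]
jaw 0.74 [393. 244.] [0.5686 0.1508 0.006 ] [-0.0527  0.055 ]
```

View pics/w8.png

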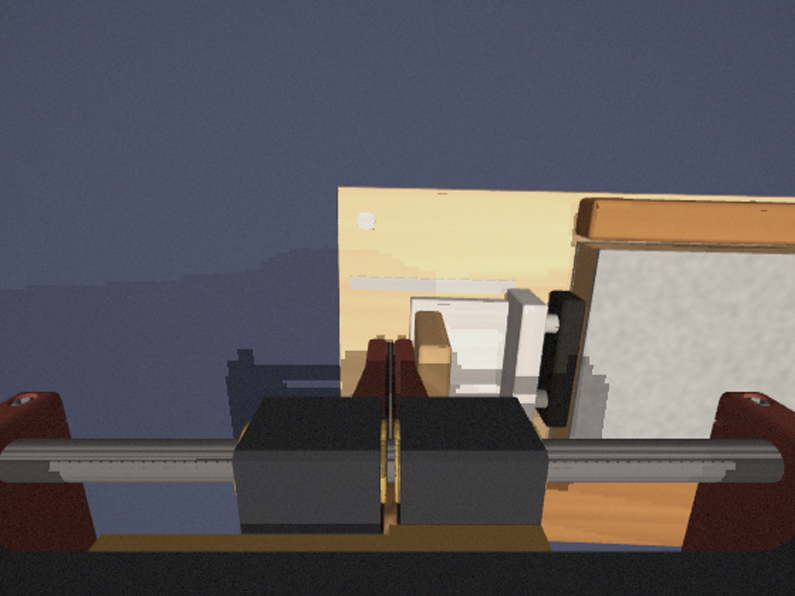

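```bash
python3 -c "
from h import *
go([.5,.1515,.0256],-0.8)"
```

```text
pos [0.4908 0.1514 0.0256] yawy -0.61 shift [ 0.0002  0.0092 -0.0002] rot [-1.57 -0.2   0.19]
```

send_rows --motion '[{"xyz": [0, 0.003, -0.001], "delta_rot": [-0.5, 0, 0]}, {"xyz": [0, 0.005, -0.002], "delta_rot": [-1, 0, 0]}, {"xyz": [0, 0.007, -0.003], "delta_rot": [-1.5, 0, 0]}, {"xyz": [0, 0.008, -0.003], "delta_rot": [-1.5, 0, 0]}, {"xyz": [0, 0.009, -0.003], "delta_rot": [-1.5, 0, 0]}]'

```text
t: 13.2
position: [0.4939, 0.1511, 0.0263]
ee_rot: [0.71, 0.704, -0.004, -0.005]
force: [-13.2, 0.1, -2.1]
width: 0.0006
```

send_rows --motion '[{"xyz": [0, 0.004, -0.001], "delta_rot": [0, 0, 0]}, {"xyz": [0, 0.005, -0.001], "delta_rot": [0, 0, 0]}, {"xyz": [0, 0.006, -0.001], "delta_rot": [0, 0, 0]}, {"xyz": [0, 0.007, -0.001], "delta_rot": [0, 0, 0]}]'

```text
t: 13.6
position: [0.4964, 0.151, 0.0262]
ee_rot: [0.71, 0.704, -0.007, -0.008]
force: [-12.7, 0.9, 6.2]
width: 0.0006
```

send_rows --motion '[{"xyz": [0, 0.004, -0.001], "delta_rot": [-0.5, 0, 0]}, {"xyz": [0, 0.006, -0.001], "delta_rot": [-0.5, 0, 0]}, {"xyz": [0, 0.007, -0.001], "delta_rot": [-0.5, 0, 0]}, {"xyz": [0, 0.007, -0.001], "delta_rot": [-0.5, 0, 0]}]'

```text
t: 14.0
position: [0.4992, 0.1509, 0.0262]
ee_rot: [0.71, 0.704, -0.007, -0.008]
force: [-12.3, 0.6, 6.7]
width: 0.0005
```

send_rows --motion '[{"xyz": [0, 0.004, -0.001], "delta_rot": [-0.5, 0, 0]}, {"xyz": [0, 0.006, -0.001], "delta_rot": [-0.5, 0, 0]}, {"xyz": [0, 0.006, -0.001], "delta_rot": [-0.5, 0, 0]}, {"xyz": [0, 0.006, -0.001], "delta_rot": [-0.5, 0, 0]}]'

```text
t: 14.4
position: [0.5005, 0.1509, 0.0261]
ee_rot: [0.71, 0.704, -0.007, -0.008]
force: [-13.9, 0.1, 9.3]
width: 0.0001
```

```bash
python3 - <<'E'
from h import *
s=read_state();print(s["position"],s["force"]);go([.5,.151,.0256],-.8)
for n,z in dict(jaw_grip=.053,jaw=.006,panel=.006).items():
  for cam in("wrist","scene"):
    if n=="jaw_grip" or n=="jaw": get_image(cam)
    for d in landmark_of(cam,n)[:1]:
      uv=np.array(d["at"])*[560,420];p=ray(cam,uv,z);print(cam,n,round(d["conf"],2),uv.round(),p.round(4),jig(p).round(4))
E
```

```text
[0.50051626 0.15085464 0.02611574] [-13.92665832   0.1124023    9.28492483]
pos [0.5005 0.1509 0.0261] yawy -0.44 shift [ 0.0001 -0.0005  0.0005] rot [-1.22 -0.01  0.36]
wrist jaw_grip 0.67 [303. 278.] [0.5151 0.1509 0.053 ] [-0.1062  0.0544]
scene jaw_grip 0.89 [327. 192.] [0.5185 0.1491 0.053 ] [-0.1028  0.0526]
wrist jaw 0.69 [391. 244.] [0.5779 0.15   0.006 ] [-0.0433  0.0544]
scene jaw 0.58 [327. 218.] [0.5846 0.1481 0.006 ] [-0.0366  0.0526]
wrist panel 0.86 [467. 247.] [0.6283 0.1482 0.006 ] [0.007  0.0533]
scene panel 0.93 [212. 263.] [ 0.7825 -0.168   0.006 ] [ 0.1657 -0.2607]
```

send_rows --motion '[{"xyz": [0, 0.004, -0.001], "delta_rot": [-0.5, 0, 0]}, {"xyz": [0, 0.006, -0.001], "delta_rot": [-0.5, 0, 0]}, {"xyz": [0, 0.006, -0.001], "delta_rot": [-0.5, 0, 0]}]'

```text
t: 15.2
position: [0.5014, 0.1508, 0.0261]
ee_rot: [0.709, 0.705, -0.008, -0.008]
force: [-14.3, 0.1, 10.6]
width: 0.0005
```

send_rows --motion '[{"xyz": [0, 0.004, -0.001], "delta_rot": [-0.5, 0, 0]}, {"xyz": [0, 0.006, -0.001], "delta_rot": [-0.5, 0, 0]}, {"xyz": [0, 0.006, -0.001], "delta_rot": [-0.5, 0, 0]}]'

```text
t: 15.5
position: [0.5021, 0.1508, 0.0261]
ee_rot: [0.709, 0.705, -0.009, -0.008]
force: [-16.0, 0.4, 12.4]
width: 0.0009
```

send_rows --motion '[{"xyz": [0, 0.004, -0.001], "delta_rot": [-0.5, 0, 0]}, {"xyz": [0, 0.006, -0.001], "delta_rot": [-0.5, 0, 0]}, {"xyz": [0, 0.0065, -0.001], "delta_rot": [-0.5, 0, 0]}]'

```text
t: 15.8
position: [0.5025, 0.1507, 0.0261]
ee_rot: [0.709, 0.705, -0.01, -0.009]
force: [-20.8, 0.7, 15.7]
width: 0.0005
```

```bash
python3 - <<'E'
from h import *
s=read_state();print(s["position"],s["force"]);save("wrist","w9",(300,100,560,340),3)
s=read_state();print(s["position"],s["force"])
for n,z in dict(jaw_grip=.053,jaw=.006,panel=.006).items():
    for d in landmark_of("wrist",n)[:1]:
      uv=np.array(d["at"])*[560,420];p=ray("wrist",uv,z);print(n,round(d["conf"],2),uv.round(),p.round(4),jig(p).round(4))
print(read_state()["force"])
E
```

```text
[0.50250391 0.15074234 0.02609245] [-20.78221407   0.7347511   15.69767635]
[0.50254147 0.15073779 0.02612694] [-18.34298094   0.56942679  14.41812412]
jaw_grip 0.91 [306. 280.] [0.5189 0.15   0.053 ] [-0.1024  0.0536]
jaw 0.58 [392. 244.] [0.5802 0.1505 0.006 ] [-0.041  0.055]
panel 0.84 [466. 248.] [0.6292 0.1482 0.006 ] [0.0079 0.0533]
[-18.77850672  -0.39099193  14.03026675]
```

View pics/w9.png

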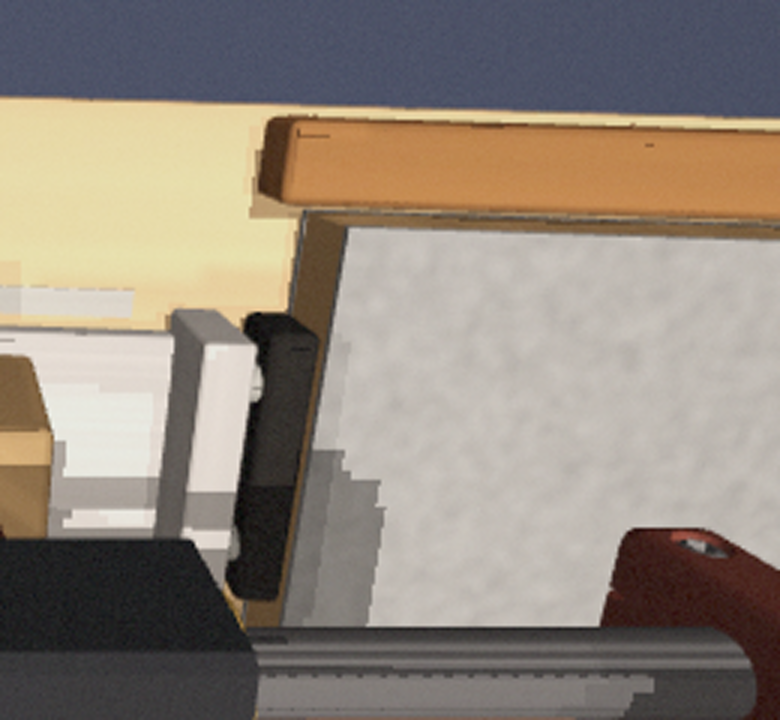

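The force settled at 18.5 N. Sliding drag was 12.4 N, so the spring carries about 6 N. I'll back straight off and lift.

send_rows --motion '[{"xyz": [0, -0.003, 0], "delta_rot": [0, 0, 0]}, {"xyz": [0, -0.008, 0], "delta_rot": [0, 0, 0]}, {"xyz": [0, -0.02, 0], "delta_rot": [-1.2, 0, 0]}, {"xyz": [0, -0.035, 0], "delta_rot": [-1.2, 0, 0]}, {"xyz": [0, -0.04, -0.04], "delta_rot": [-1.2, 0, 0]}, {"xyz": [0, -0.04, -0.09], "delta_rot": [-1.2, 0, 0]}, {"xyz": [0, -0.04, -0.13], "delta_rot": [-1.2, 0, 0]}, {"xyz": [0.0, -0.04, -0.15], "delta_rot": [-1.2, 0, 0]}]'

```text
t: 16.8
position: [0.4687, 0.1513, 0.1807]
ee_rot: [0.709, 0.705, 0.0, -0.001]
force: [0.2, -0.0, -0.1]
width: 0.0009
```

send_rows --motion '[{"xyz": [-0.05, 0.05, -0.02], "delta_rot": [0, 0, 0]}, {"xyz": [-0.09, 0.1, -0.02], "delta_rot": [0, 0, 0]}, {"xyz": [-0.09, 0.15, -0.02], "delta_rot": [0, 0, 0]}, {"xyz": [-0.09, 0.15, -0.02], "delta_rot": [0, 0, 0]}, {"xyz": [-0.09, 0.15, -0.02], "delta_rot": [0, 0, 0]}, {"xyz": [-0.09, 0.15, -0.02], "delta_rot": [0, 0, 0]}]'

```text
t: 17.4
position: [0.6184, 0.0597, 0.1998]
ee_rot: [0.71, 0.705, -0.0, -0.001]
force: [-0.6, -0.0, 0.1]
width: 0.0006
```

```bash
python3 - <<'E'
from h import *
s=read_state();print(s["t"],s["position"],s["force"]);c=camera_info("wrist");im=get_image("wrist");cv2.imwrite("pics/w10.png",cv2.resize(im[0:230,130:450],None,fx=2.5,fy=2.5,interpolation=2)[:,:,::-1])
hsv=cv2.cvtColor(im,cv2.COLOR_RGB2HSV);m=((hsv[...,1]<40)&(hsv[...,2]>110)).astype(np.uint8)
ctr=pix("wrist",[.629,.149,.028])
m=cv2.morphologyEx(m,cv2.MORPH_CLOSE,np.ones((5,5)));m=cv2.morphologyEx(m,cv2.MORPH_OPEN,np.ones((9,9)))
n,l,st,_=cv2.connectedComponentsWithStats(m);i=l[int(ctr[1]),int(ctr[0])]
cn=max(cv2.findContours((l==i).astype(np.uint8),0,2)[0],key=cv2.contourArea)
for p in cv2.approxPolyDP(cn,10,True)[:,0]: print(p,jig(ray("wrist",p,.028,c)).round(4))
for n,z in dict(jaw_grip=.053,jaw=.006,panel=.006).items():
    for d in landmark_of("wrist",n)[:2]:
      uv=np.array(d["at"])*[560,420];p=ray("wrist",uv,z,c);print(n,round(d["conf"],2),uv.round(),jig(p).round(4))
E
```

```text
17.4 [0.61838075 0.05968842 0.19983897] [-0.61027372 -0.00576989  0.11377142]
[238  61] [-0.0416  0.104 ]
[239 156] [-0.0432  0.006 ]
[325 158] [0.0546 0.0045]
[332  63] [0.0564 0.1028]
jaw_grip 0.94 [174. 112.] [-0.1045  0.0524]
jaw 0.64 [241. 110.] [-0.0417  0.0562]
panel 0.8 [139. 333.] [-0.1992 -0.2536]
panel 0.77 [383. 341.] [ 0.1597 -0.2649]
```

View pics/w10.png

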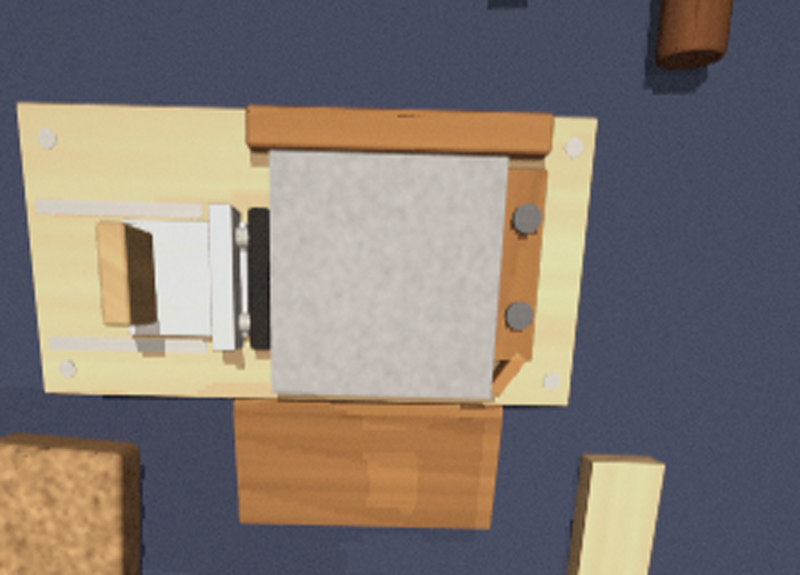

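The panel sits flush between the pad and the side stop. The pad-to-cheek gap shrank from about 7.8 to 4.6 mm, roughly 3 mm of compression, which agrees with the force reading. Handing in.

```bash
python3 -c "
from workcell import *
print(hand_in())"
```

```text
the job is handed in; nothing more can be done
None
```

The panel is flat in the bed and clamped against the side stop with about 6 N on the spring. I handed the job in at about 17.5 s of robot time, and the hand-in gave no verdict.

**What I did:** I pushed the small grey panel squarely up the ramp and over the lip with the part-open fingers. Then I pushed the jaw forward on the back of its grip plate with the fingers shut, backed off and lifted clear.

**Last checks:**
- **Panel position:** the centre is at about jig y 54 mm, inside the 50–58 mm target.
- **Panel flat and square:** the corner fit before clamping showed the panel flat. The last picture shows it still down, about square, with no visible gap at the stop.
- **Spring force:** the push settled at about 18.5 N against about 12.4 N of sliding drag, leaving about 6 N. The pad-to-cheek gap closed by about 3 mm, which agrees.
- **Robot and bystanders:** the arm was about 0.2 m above the bench reading no contact force. The last picture shows only part of the bench; I did not measure the bystanders again.

**Checks that disagreed:**
- **Tilt:** an early fit from corners read by eye gave a false 5-degree tilt. The cleaner corner fit overruled it.
- **Push force:** it read 20.8 N for a moment before settling at 18.5 N. If that was all on the spring it means about 8.4 N, still within limits.
- **Compression:** the networks' jaw position alone suggests about 2–3.5 mm.
- **Squareness:** in the last picture the panel's edges fit 0.7–1 degree off the jig axes, inside the 2-degree limit.

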